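# Index the mosaic laying wheel, lock it, blow out the bed and lay the last strip

### The job

Get the mosaic wheel ready and finish its pattern: turn the wheel by its rim until the engraved mark faces the fixed pointer, then push the index bolt fully home so that the wheel is locked there. Squeeze the air duster's trigger past its pressure point to full blast for about a second to clear the empty bed, let it go, then lay the loose copper strip flat in that bed. Do not press on the strips already laid and leave the other things on the table alone.

Things in the scene. Friction and masses are not known exactly. Their poses are not given: they have to be found in the camera images.
- station: fixed plywood board, 290 (x) x 480 (y) x 15 mm, with the laying wheel, pointer, index bolt and a cordless air duster. Origin on the table (z = 0) on the wheel's vertical axis; x points away from the robot's side, y to the left, z up. Place and yaw vary. Nothing on the board is higher than 104 mm above the table
- wheel (a joint): angle (rad) of the laying wheel about the station's z axis; grows counter-clockwise seen from above; 0 when the engraved mark faces the pointer. Starts 0.5 to 1.7, so it is to be turned clockwise. About 0.12 N m of friction (1 to 2 N at the rim); stays where it is left
- wheel_hub (a point): top of the wheel's hub, on its axis, 46 mm above the table. The wheel is a round aluminium dish, floor 36 mm above the table, whose rim is an upright lip 9 mm thick (radius 101 to 110 mm), top 68 mm above the table, turned by pinching the lip across its thickness from above and following the circle. Inside: a wooden template with six radial beds, five filled
- wheel_mark (a point): the engraved mark, a dark line 3.5 mm wide across the top of the rim's lip and down its outside, in line with the empty bed; this point is at the middle of the lip's top, 105.5 mm from the wheel's axis, 68 mm above the table
- pointer_tip (a point): tip of the fixed triangular steel pointer at the board's edge nearest the robot, 114 mm from the wheel's axis on the station's -x side, 62 mm above the table, 4 mm clear of the lip; axes as the station's. When the mark faces it, the mark's point is 8.5 mm away in station +x and at the same station y
- bolt (a joint): how far (m) the index bolt is pushed in: 0 to 0.003 at the start, 0.016 fully home, its wedge nose in a notch of the steel index plate under the dish (six V notches, one per bed, 18 mm wide at the mouth). Takes 3 N, stays where left. With no notch before it, it stops at about 0.007; the V centres a wheel that is up to 5 mm off
- bolt_knob (a point): on the axis of the bolt's upright round knob, 52 mm above the table. Knob 18 mm in diameter, from 37 to 61 mm above the table, 189 mm from the wheel's axis when drawn back, 173 mm when home; it is pinched, or pushed from outside, level and straight towards the wheel's axis. Free space outward of it
- bolt_guide (a point): top of the aluminium guide block in which the bolt slides, 39 mm above the table, 145 mm from the wheel's axis, 28 mm long along the bolt and 44 mm wide. The bolt's line leaves the wheel's axis 120 degrees counter-clockwise from station +x (front left)
- trigger (a joint): how far (m) the duster's trigger is squeezed: 0 released, 0.010 fully in (full blast). Springs back by itself. First stage: 1.5 N rising to 3 N at 0.005; there a pressure point where 6 N more is needed; second stage from 0.005 to 0.010, where about 12 N holds it fully in
- trigger_face (a point): middle of the trigger's front face, 82 mm above the table. Trigger 44 mm long (station x), 18 mm high; it faces station +y and is squeezed straight in station -y into the handle. The duster lies on its side on saddles, nozzle to the left; its barrel, 40 mm across, runs along station y, 30 mm from this point towards -x; its battery is 64 mm away towards +x
- handle_back (a point): back of the duster's handle opposite the trigger, 82 mm above the table; the handle lies level along station x, 30 mm high. From here to the trigger's face is 48 mm along station y when released, 38 mm when fully in: squeeze from above with one finger on each; 60 mm of free space under both
- empty_bed (a point): centre of the floor of the empty bed, 69 mm from the wheel's axis towards the mark, 36 mm above the table; x axis along the wheel's radius, from the mark towards the axis; z up. The bed is 26 mm wide and 62 mm long along the radius; its wooden sides are 3.5 mm high
- strip: the loose copper strip: three square copper-coloured tiles glued in a row on glass, 21 (x) x 56 (y) x 7 (z) mm, 20 g, the same as the five already laid; on the table left of the board among other loose pieces. Origin at the centre of its underside. Either end may point to the wheel's axis
- laid: the five copper strips already laid in the other beds, tops 43 mm above the table, and the small pin on the hub; fixed to the wheel, freshly glued, not to be pressed. Origin on the wheel's axis
- lemon: bystander: a piece of three pale glass blocks stuck edge to edge, about 58 x 25 x 7 mm, loose on the table; origin under its centre. Too wide for the bed; not part of the job
- grey_pair: bystander: two grey glazed strips on a nearly square glass base, 34 x 30 x 8 mm, loose on the table; origin under its centre. Not part of the job
- tweezers: bystander: steel tweezers, 121 mm long, lying on the table
- glue: bystander: tube of craft glue, 119 mm long, lying on the table
- hexa: bystander: small dark hexagonal tile, 22 mm, on the table
- hexb: bystander: small dark hexagonal tile, 22 mm, on the table
- marker: bystander: marker pen, 134 mm long, lying on the table

How it is judged:
On the way, in this order (a step that is already met when the one before it is completed fails the run):
1. the wheel stands still with the engraved mark facing the pointer, within 6 mm sideways (y of wheel_mark in the frame of pointer_tip between -0.006 and 0.006 m and x of wheel_mark in the frame of pointer_tip below 0.03 m and velocity of joint wheel between -0.1 and 0.1 rad/s), for 0.2 s.
2. the index bolt is fully home (14 of 16 mm or more) with the mark at the pointer (y of wheel_mark in the frame of pointer_tip between -0.006 and 0.006 m and x of wheel_mark in the frame of pointer_tip below 0.03 m and value of joint bolt above 0.014 m), for 0.2 s.
3. with the wheel locked, the duster's trigger is squeezed into its second stage, to 8 of 10 mm or more, for half a second (all of step 2 and value of joint trigger above 0.008 m), for 0.5 s.
4. the trigger is let go (value of joint trigger below 0.002 m and value of joint bolt above 0.014 m), for 0.1 s.
5. the copper strip lies flat in the empty bed, with the trigger released (all of step 4 and x of strip in the frame of empty_bed between -0.006 and 0.006 m and y of strip in the frame of empty_bed between -0.005 and 0.005 m and z of strip in the frame of empty_bed between -0.0025 and 0.0025 m and angle between the y axis of strip and the x axis of empty_bed, either way round below 0.2 rad and angle between strip's own z axis and vertical below 0.08 rad), for 0.2 s.
At the end, for the whole second after the job is handed in: Mark faces pointer within 4 mm sideways; bolt home (14 mm or more); trigger released (under 2 mm); the strip rests flat on the floor of the once empty bed: height within 2.5 mm, centred within 6 mm along and 5 mm across, long side along the bed within 0.2 rad (all of step 5 and y of wheel_mark in the frame of pointer_tip between -0.004 and 0.004 m and x of wheel_mark in the frame of pointer_tip below 0.03 m and linear speed of strip below 0.02 m/s and velocity of joint wheel between -0.05 and 0.05 rad/s); the robot touches nothing.
It fails at once if the strips already laid are pressed by the robot (more than 5 N) (contact force between any of the fingers, the arm and laid above 5 N).
It fails at once if a bystander is moved by more than 25 mm (distance of any of lemon, grey_pair, tweezers, glue, hexa, hexb, marker from where it was at the start of the episode above 0.025 m).
It also fails if it takes over 72 s, if anything falls off the work surface, if the arm or the gripper's body presses on something with over 40 N, if the wrist force passes 120 N, or if a joint passes its speed limit or range.

### The arm

A 7-joint arm with a two-finger parallel gripper is mounted at the origin on a cart in front of the work surface, level with it; the furniture and walls round the work are solid. World frame = base frame: x ahead of the robot, y to its left, z up, the work surface at z = 0. Lengths are in m, angles in rad, forces in N, time in s.
With the tool pointing down it reaches from about 0.4 to 0.875 m from the base axis. Payload 6.5 kg.
Tool frame: the origin (TCP) lies on the centre line of the jaws, within the pads' length; the fingertips stand 14 mm ahead of it and the grasp point (between the pads) lies 5 mm behind it; z points along the fingers, y is the line along which they close (so a half turn about z gives the same grasp; the last joint's range is limited). The gripper opens to 85 mm and grips with 20 to 120 N. Pads are 22 mm wide; open, the fingers measure 114 mm over their backs; the gripper's body (76 mm by 85 mm) begins 54 mm behind the grasp point. The pads swing forward as they close: fully open they stand 13 mm farther back than shut.
Start: joints at [1.086, 0.536, -0.004, 1.538, 0.003, 1.067, -0.071], TCP at [0.264, -0.594, 0.245] pointing down, gripper open.
Joint ranges: [-2.7, 2.7], [-0.37, 2.16], [-1.27, 1.26], [0.24, 2.4], [-1.31, 4.45], [0.19, 1.91], [-2.76, 2.76]. Speed limits (rad/s): [2.39, 2.39, 3.14, 3.14, 3.14, 3.14, 3.14].

### API

Orientations are given as [roll, pitch, yaw] about the fixed x, y, z axes, in that order (R = Rz(yaw) Ry(pitch) Rx(roll)).
In Python, from rig import * gives the robot as it stands. The module is installed in compiled form; this text tells all that it offers.
- The arm moves only by the tool step_arm, never from a script. Its argument "commands" is a list of rows, each a list of 2 entries, a list of its own where there are three numbers: the shift along the tool's x, y, z in units of 1000 mm (1.0 is 1000 mm), then the turn about the tool's z in units of 90 degrees (1.0 is 90 degrees). In form: [[[dx, dy, dz], twist], ...]. A call has 1 to 5 rows; each row is the pose to reach, as a shift and turn from the pose commanded when the call began, along the tool's axes at that moment; what a row does not reach only later rows make up. A row lasts 1/10 s, in which the tool goes at most 50 mm and 8.59 degrees, less where a joint would pass 70% of its speed; a pose out of reach is approached as far as the arm can. A call with a number of a shift or a turn outside -1 to 1 is refused whole. A call with a gripper value outside its range is refused whole. "jaw" is the gripper's target within -1 to 1 (fully open at 1, half-way at 0, shut at -1), set as the call begins (left out, the last holds). The fingers move at their own pace and stop on an object; "squeeze" is the grip in N (left out, the last holds). Time passes only in rows, so rows that repeat a pose let the fingers close. It gives the time, the measured TCP pose, the force, the opening and the grip force at its end, in the units of the state.
- observe(): the state, without advancing time (a new reading comes with each control period).
- snapshot(name): name is "scene" or "side" or "wrist"; returns a dict with "pixels" (480x640x3 uint8, red, green, blue), "fx", "fy", "cx", "cy" (pixels), "rvec" (rotation vector, rad) and "tvec" (3), from world to camera coordinates, as OpenCV has them. Camera axes: x right, y down, z forward; pixel columns grow to the right and rows downward; lengths in m; the calibration is good to about 2 mm. The wrist camera is an equidistant fisheye: a pixel r from the principal point sees the ray r / f radians off the axis. A picture is of the moment at which its call begins. There is no depth.
- job_done(): hands the job in; it is judged then, once.
The state is a dict: "time_s": time; "joints": joint angles; "qvel": joint speeds; "joint_efforts": joint torques, N m; "tool_pos": TCP position; "tcp_rot": TCP orientation; "wrist_force": force on the tool from outside, world axes, zero at the start; "moment": the same for the moment, N m; "gripper_width": finger opening in m; "grip_force": force on a finger pad.
Only numpy, scipy, OpenCV 4.12 (cv2) and the standard library are available. Lean on these libraries where they do the work, as an engineer would, in place of code of your own. Each camera call takes 0.05 s, during which the arm holds its last target. There are 200 camera calls.

## Working session

There is one attempt and no reset: what is moved stays moved. The work goes in short steps, Python scripts to look and compute and a tool call to move; the robot and the scene stay as the last step left them, time stands still between calls to the robot, and variables do not carry over. Pictures are saved under pics/ and viewed, at most 10 in all, crops included, and the job is handed in when it is done.

Besides the shell and the picture viewer there is one more tool, called by a JSON object that holds its "api" and its "payload". step_arm: Moves the arm, as the interface text tells. Shifts and turns lie within -1 to 1; 1 stands for 1000 mm of shift or 90 degrees of turn. Its arguments: {"type":"object","properties":{"commands":{"type":"array","items":{"type":"array"}},"jaw":{"type":"number"},"squeeze":{"type":"number"}},"required":["commands"]}

```bash
mkdir -p pics; cat > h.py <<'E'
from rig import *
import numpy as np, cv2
from scipy.spatial.transform import Rotation as R
def ray(s,uv):
    u,v=uv
    x=(u-s['cx'])/s['fx'];y=(v-s['cy'])/s['fy']
    if s.get('fish'):
        r=np.hypot(x,y);k=np.tan(r)/r if r>1e-9 else 1;d=np.array([x*k,y*k,1.])
    else: d=np.array([x,y,1.])
    M=R.from_rotvec(np.ravel(s['rvec'])).as_matrix();t=np.ravel(s['tvec'])
    return -M.T@t, M.T@d
def onz(s,uv,z):
    o,d=ray(s,uv);return o+d*(z-o[2])/d[2]
def proj(s,P):
    M=R.from_rotvec(np.ravel(s['rvec'])).as_matrix();c=M@np.asarray(P,float)+np.ravel(s['tvec'])
    if s.get('fish'):
        r=np.hypot(c[0],c[1]);th=np.arctan2(r,c[2]);k=th/max(r,1e-9)
        return np.array([s['cx']+s['fx']*c[0]*k,s['cy']+s['fy']*c[1]*k])
    return np.array([s['cx']+s['fx']*c[0]/c[2],s['cy']+s['fy']*c[1]/c[2]])
def snap(n,f=None):
    s=snapshot(n);s['fish']=n=='wrist'
    if f: cv2.imwrite('pics/'+f,s['pixels'][:,:,::-1]); np.savez('pics/'+f+'.npz',**s)
    return s
def load(f):
    d=np.load('pics/'+f+'.npz');return {k:(d[k] if d[k].ndim else d[k].item()) for k in d}
E
python3 - <<'E'
from h import *
for n in ['scene','side','wrist']:
    s=snap(n,n+'0.png');o,d=ray(s,(s['cx'],s['cy']+.01));print(n,s['fx'],s['cx'],s['cy'],o,d)
o=observe();print(o)
E
```

```text
scene 515.933443997051 321.0078483132443 238.958674768669 [-0.28399085 -0.45857783  1.15899261] [ 0.54932267  0.33270058 -0.76652132]
side 434.6745426903078 325.1731116537359 236.76755991969225 [0.33998357 1.05826884 0.59082034] [ 0.14090595 -0.89227343 -0.42894481]
wrist 371.64829954431775 323.42266532940687 244.16169565540844 [ 0.32891023 -0.56423945  0.37386682] [-0.2593634  -0.11395073 -0.95903382]
{'time_s': 0.15, 'joints': array([ 1.08583529,  0.53700571, -0.00439975,  1.53861163,  0.00259342,
        1.0673141 , -0.07120718]), 'qvel': array([-0.00072826, -0.00276257,  0.00122463, -0.00179877,  0.0009676 ,
        0.00140884,  0.00010595]), 'joint_efforts': array([ 1.77572856e-03, -5.83790374e+01,  1.04988333e+00, -2.59353483e+01,
        1.25090362e-02,  6.52020259e-03,  2.56418878e-05]), 'tool_pos': array([ 0.26409752, -0.59343057,  0.24461939]), 'tcp_rot': array([-3.14026427e+00,  1.13965592e-04,  4.18788688e-01]), 'wrist_force': array([ 0.82836827, -0.58801653, -0.51598096]), 'moment': array([-0.01875865, -0.03234104,  0.03715277]), 'grip_force': 0.0, 'gripper_width': 0.08540178121033253}
```

View pics/scene0.png

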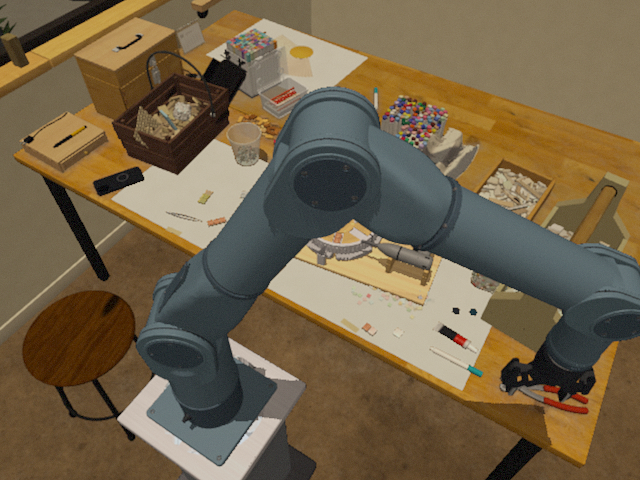

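View pics/side0.png

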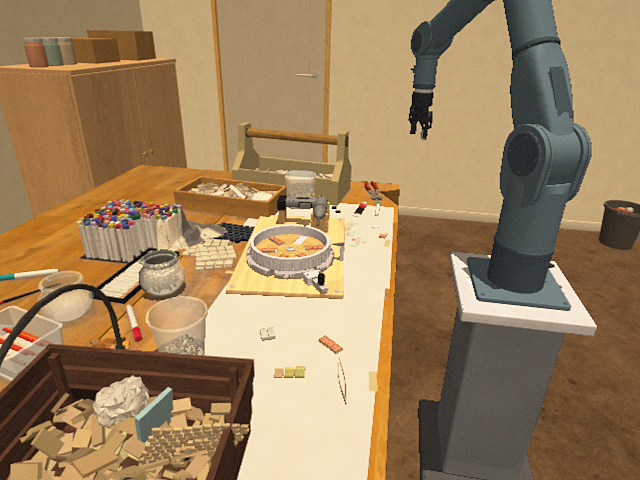

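The side view shows the wheel centred near (290,247), the duster at (303,205), the copper strip at (331,344), lemon at (290,372), grey pair at (267,333) and tweezers at (342,380). In the scene view the strip is at (217,222) and the arm hides the wheel.

```bash
python3 - <<'E'
from h import *
s=load('side0.png');c=load('scene0.png')
for n,uv,z in [('rimL',(247,252),.06),('rimR',(331,252),.06),('rimT',(290,225),.068),('rimB',(292,265),.068),('strip',(331,344),.004),('lemon',(290,372),.004),('grey',(267,333),.004),('tw',(342,380),.003),('bL',(229,292),.015),('bR',(343,297),.015),('knob',(321,280),.05),('bFar',(345,219),.015)]: print(n,onz(s,uv,z).round(3))
for n,uv,z in [('strip',(217,222),.004),('lemon',(204,197),.004)]: print('sc',n,onz(c,uv,z).round(3))
print(R.from_euler('xyz',observe()['tcp_rot']).as_matrix().round(3))
E
```

```text
rimL [0.699 0.091 0.06 ]
rimR [0.483 0.044 0.06 ]
rimT [ 0.627 -0.087  0.068]
rimB [0.564 0.148 0.068]
strip [0.434 0.346 0.004]
lemon [0.498 0.441 0.004]
grey [0.574 0.337 0.004]
tw [0.398 0.442 0.003]
bL [0.704 0.217 0.015]
bR [0.431 0.183 0.015]
knob [0.487 0.174 0.05 ]
bFar [ 0.487 -0.293  0.015]
sc strip [0.435 0.342 0.004]
sc lemon [0.495 0.443 0.004]
[[ 0.914  0.407 -0.001]
 [ 0.407 -0.914  0.001]
 [-0.    -0.001 -1.   ]]
```

{"api": "step_arm", "payload": {"commands": [[[0.038,-0.031,-0.007],0],[[0.076,-0.062,-0.014],0],[[0.114,-0.094,-0.021],0],[[0.152,-0.126,-0.028],0],[[0.19,-0.157,-0.035],0]]}}

```text
time_s: 0.65
tool_pos: [0.3744, -0.3711, 0.2804]
tcp_rot: [-3.141, 0.0, 0.419]
wrist_force: [1.6, 0.2, 0.3]
gripper_width: 0.0853
grip_force: 0.0
```

{"api": "step_arm", "payload": {"commands": [[[0.038,-0.031,-0.007],0],[[0.076,-0.062,-0.014],0],[[0.114,-0.094,-0.021],0],[[0.152,-0.126,-0.028],0],[[0.19,-0.157,-0.035],0]]}}

```text
time_s: 1.15
tool_pos: [0.4841, -0.1505, 0.3156]
tcp_rot: [3.141, 0.0, 0.419]
wrist_force: [1.4, -0.5, 0.4]
gripper_width: 0.0854
grip_force: 0.0
```

{"api": "step_arm", "payload": {"commands": [[[0.038,-0.031,-0.007],0],[[0.076,-0.062,-0.014],0],[[0.114,-0.094,-0.021],0],[[0.13,-0.108,-0.025],0],[[0.13,-0.108,-0.025],0]]}}

```text
time_s: 1.65
tool_pos: [0.5596, 0.0038, 0.3405]
tcp_rot: [-3.14, -0.002, 0.425]
wrist_force: [-0.6, -0.3, 0.0]
gripper_width: 0.0853
grip_force: 0.0
```

```bash
python3 - <<'E'
from h import *
s=snap('wrist','w1.png');snap('scene','s1.png');print(observe()['tool_pos'],observe()['tcp_rot'])
E
```

```text
[ 0.55835044 -0.00114032  0.33984431] [3.14145783e+00 1.05924966e-03 4.19360269e-01]
```

View pics/w1.png

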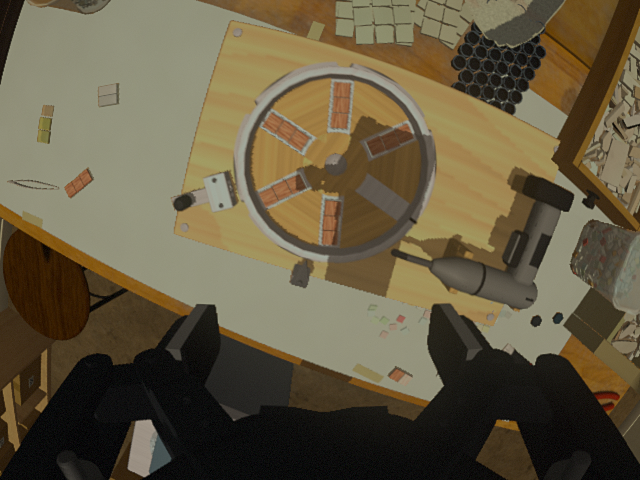

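The wrist view shows the hub at (336,163), empty bed at (383,197), pointer at about (302,268), knob at (182,202), duster trigger near (516,245), and the strip at (79,182).

```bash
cat > m1.py <<'E'
from h import *
s=load('w1.png');img=s['pixels']
hub=onz(s,(336,163),.046);print('hub',hub.round(4))
pt=onz(s,(304,261),.062);print('ptr',pt.round(4),np.linalg.norm((pt-hub)[:2]))
knob=onz(s,(182,202),.061);print('knob',knob.round(4),np.linalg.norm((knob-hub)[:2]))
# orange/copper tops -> bed centres
hsv=cv2.cvtColor(img,cv2.COLOR_RGB2HSV)
eb=onz(s,(383,198),.037);print('bed',eb.round(4),np.linalg.norm((eb-hub)[:2]))
a=lambda p:np.degrees(np.arctan2(*(p-hub)[:2][::-1]))
print('ang ptr',a(pt),'knob',a(knob),'bed',a(eb))
for n,uv,z in [('trigA',(510,262),.082),('trigB',(521,234),.082),('strip',(79,182),.007)]: print(n,onz(s,uv,z).round(4))
crop=cv2.resize(img[150:330,360:600],None,fx=3.3,fy=3.3,interpolation=2);crop2=cv2.resize(img[140:300,160:400],None,fx=3.3,fy=3.3,interpolation=2)
cv2.imwrite('pics/c1.png',np.vstack([cv2.resize(crop,(640,300*16//10))[:,:,::-1][:300*16//10]])[:480])
E
python3 m1.py
```

```text
hub [0.6037 0.0092 0.046 ]
ptr [ 0.4868 -0.0035  0.062 ] 0.1176099553598691
knob [0.4927 0.1564 0.061 ] 0.18432102344611037
bed [ 0.5893 -0.0593  0.037 ] 0.07004488533535239
ang ptr -173.80619591044868 knob 127.03858836961419 bed -101.89489947260364
trigA [ 0.593  -0.2277  0.082 ]
trigB [ 0.6291 -0.2224  0.082 ]
strip [0.4383 0.3418 0.007 ]
```

View pics/c1.png

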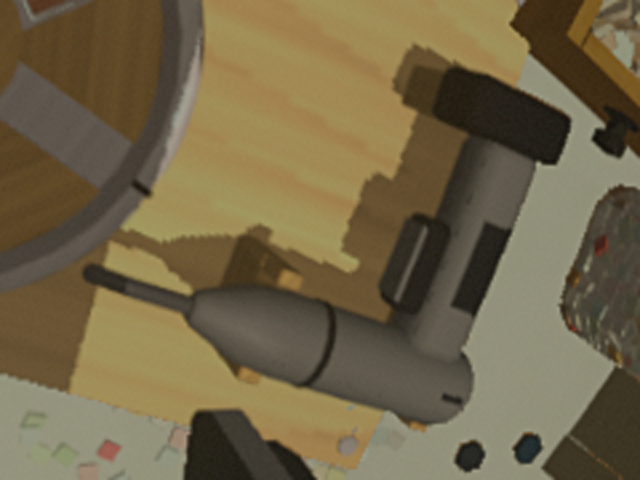

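```bash
cat > m2.py <<'E'
from h import *
from scipy.optimize import least_squares
s=load('w1.png');img=s['pixels']
e=cv2.Canny(cv2.GaussianBlur(cv2.cvtColor(img,cv2.COLOR_RGB2GRAY),(3,3),0),40,100)
v,u=np.nonzero(e[40:290,210:460]);P=np.array([onz(s,(a+210,b+40),.068)[:2] for a,b in zip(u,v)])
for rad,c0 in [(.101,(.6037,.0092)),(.110,(.6037,.0092))]:
    c=np.array(c0)
    for w in (.008,.004,.003):
        Q=P[abs(np.linalg.norm(P-c,axis=1)-rad)<w]
        r=least_squares(lambda x:np.linalg.norm(Q-x[:2],axis=1)-x[2],[*c,rad],loss='soft_l1',f_scale=.001);c=r.x[:2]
    print(rad,len(Q),r.x.round(4))
for n,uv,z in [('mark',(412.9,220.5),.068),('nozzle',(395.6,252),.082),('ptr',(304,261),.062),('trig',(510,246.8),.091),('trigN',(503.6,263.6),.091),('trigF',(515.6,230.6),.091),('hback',(545.6,250.5),.085)]:
    p=onz(s,uv,z);d=p[:2]-c;print(n,p.round(4),np.linalg.norm(d).round(4),np.degrees(np.arctan2(d[1],d[0])).round(1))
print(observe()['joints'].round(3))
E
python3 m2.py
```

```text
0.101 572 [0.6019 0.0087 0.101 ]
0.11 618 [0.6031 0.0105 0.1099]
mark [ 0.5835 -0.0953  0.068 ] 0.1076 -100.5
nozzle [ 0.545  -0.0898  0.082 ] 0.1159 -120.1
ptr [ 0.4868 -0.0035  0.062 ] 0.1172 -173.1
trig [ 0.6095 -0.2111  0.091 ] 0.2217 -88.4
trigN [ 0.5884 -0.2146  0.091 ] 0.2255 -93.7
trigF [ 0.6292 -0.2073  0.091 ] 0.2194 -83.2
hback [ 0.6271 -0.266   0.085 ] 0.2776 -85.0
[ 0.175  0.311 -0.321  1.657  0.104  1.192 -1.322]
```

{"api": "step_arm", "payload": {"commands": [[[0.028,-0.008,0.038],-0.095],[[0.056,-0.015,0.076],-0.19],[[0.084,-0.023,0.114],-0.285],[[0.112,-0.03,0.152],-0.38],[[0.139,-0.037,0.19],-0.475]], "jaw": 0.05, "squeeze": 30}}

```text
time_s: 2.25
tool_pos: [0.6711, 0.0873, 0.1483]
tcp_rot: [3.141, 0.002, 1.168]
wrist_force: [0.3, 1.0, 0.2]
gripper_width: 0.0449
grip_force: 0.0
```

{"api": "step_arm", "payload": {"commands": [[[0,0,0],-0.095],[[0,0,0],-0.19],[[0,0,0],-0.285],[[0,0,0],-0.38],[[0,0,0],-0.475]]}}

```text
time_s: 2.75
tool_pos: [0.6702, 0.0865, 0.1496]
tcp_rot: [-3.14, 0.002, 1.915]
wrist_force: [0.7, 0.3, 0.0]
gripper_width: 0.0445
grip_force: 0.0
```

{"api": "step_arm", "payload": {"commands": [[[0,0,0],-0.095],[[0,0,0],-0.19],[[0,0,0],-0.285],[[0,0,0],-0.338],[[0,0,0],-0.338]]}}

```text
time_s: 3.25
tool_pos: [0.6702, 0.0867, 0.1495]
tcp_rot: [-3.14, 0.0, 2.44]
wrist_force: [0.3, -0.3, 0.1]
gripper_width: 0.0449
grip_force: 0.0
```

```bash
cat >> h.py <<'E'
def rel(p,yaw=None,q=None,verbose=True):
    "shift in tool axes and twist from the measured pose to world p (TCP), yaw deg"
    o=q or observe();M=R.from_euler('xyz',o['tcp_rot']).as_matrix();y0=np.degrees(o['tcp_rot'][2])
    d=M.T@(np.asarray(p)-o['tool_pos']);t=0 if yaw is None else -((yaw-y0+180)%360-180)/90
    if verbose: print('pos',o['tool_pos'].round(4),'yaw',y0.round(2),'t',o['time_s'],'->',d.round(4),'twist',round(t,3))
    return d,t
E
python3 - <<'E'
from h import *
c=np.array([.6025,.0095]);f=np.radians(50)
p=c+.1055*np.array([np.cos(f),np.sin(f)])
rel([*p,.066],140);print(observe()['joints'].round(3))
snap('wrist','w2.png')
E
```

```text
pos [0.6702 0.0867 0.1495] yaw 139.8 t 3.25 -> [0.0023 0.003  0.0835] twist -0.002
[ 0.247  0.797 -0.706  1.502  0.564  1.055  0.276]
```

View pics/w2.png

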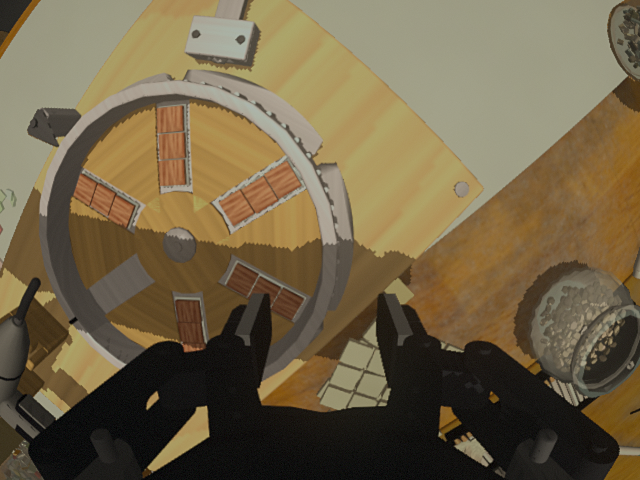

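The lip runs between the open fingers. The hub is at (180,244), the mark at (75,322), and the pointer tip at about (79,118).

```bash
python3 - <<'E'
from h import *
s=load('w2.png')
for n,uv,z in [('hub',(180,244),.046),('mark',(75,322),.068),('ptr',(79,119),.062),('guide',(222,40),.039)]:
    p=onz(s,uv,z);d=p[:2]-[.6025,.0095];print(n,p.round(4),np.linalg.norm(d).round(4),np.degrees(np.arctan2(d[1],d[0])).round(1))
E
```

```text
hub [0.603  0.0132 0.046 ] 0.0038 83.1
mark [ 0.5862 -0.0939  0.068 ] 0.1046 -98.9
ptr [0.4908 0.0228 0.062 ] 0.1125 173.2
guide [0.5195 0.1262 0.039 ] 0.1432 125.4
```

{"api": "step_arm", "payload": {"commands": [[[0.002,0.003,0.045],0],[[0.002,0.003,0.083],0],[[0.002,0.003,0.083],0]]}}

```text
time_s: 3.6
tool_pos: [0.6668, 0.0906, 0.0618]
tcp_rot: [-3.133, -0.005, 2.44]
wrist_force: [-1.1, -0.3, -0.9]
gripper_width: 0.0447
grip_force: 0.0
```

{"api": "step_arm", "payload": {"commands": [[[0,0,0],0],[[0,0,0],0],[[0,0,0],0],[[0,0,0],0],[[0,0,0],0]], "jaw": -1, "squeeze": 30}}

```text
time_s: 4.1
tool_pos: [0.6703, 0.0894, 0.0696]
tcp_rot: [-3.136, 0.002, 2.439]
wrist_force: [-7.4, -7.7, 8.4]
gripper_width: 0.0083
grip_force: 30.8
```

```bash
python3 - <<'E'
from h import *
for f in ['w1.png','w2.png','side0.png']:
    s=load(f)
    for a in (-173,173): print(f,a,proj(s,[.6025+.114*np.cos(np.radians(a)),.0095+.114*np.sin(np.radians(a)),.062]).round(1))
s=snap('wrist');k=snap('scene')
i=s['pixels'];w=load('w2.png')['pixels']
a=cv2.resize(w[80:180,0:200],(600,300));b=cv2.resize(load('w1.png')['pixels'][220:300,240:400],(600,300))
cv2.imwrite('pics/c2.png',np.vstack([a,b])[:,:,::-1])
E
```

```text
w1.png -173 [305.6 259.4]
w1.png 173 [283.6 249.9]
w2.png -173 [ 57.3 146.4]
w2.png 173 [ 78.5 116.9]
side0.png -173 [331.6 243.3]
side0.png 173 [330.  247.8]
```

View pics/c2.png

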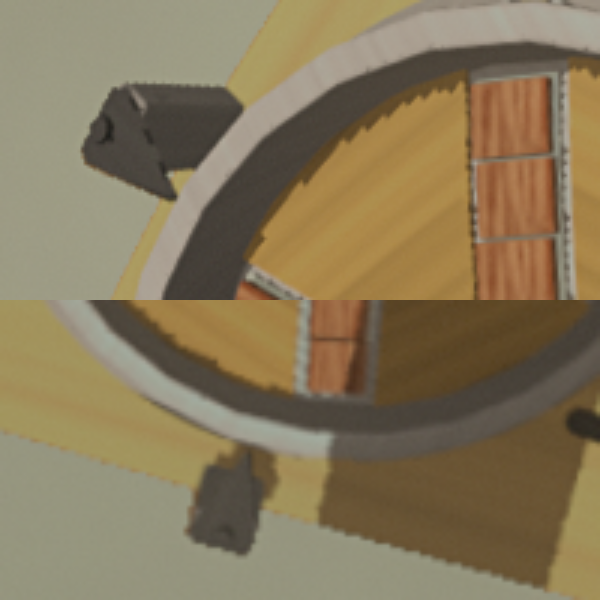

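The first look (305,260) and the close-up (58,146) both put the pointer tip at −173° and the mark at about −99.7°, so the wheel must turn about 73.3° clockwise.

{"api": "step_arm", "payload": {"commands": [[[-0.009,-0.0004,0],0.0543],[[-0.0179,-0.0015,0],0.1086],[[-0.0267,-0.0034,0],0.1629],[[-0.0354,-0.0061,0],0.2171],[[-0.0437,-0.0095,0],0.2714]]}}

```text
time_s: 4.7
tool_pos: [0.6969, 0.0553, 0.0696]
tcp_rot: [-3.137, 0.002, 2.011]
wrist_force: [-10.7, -5.2, 8.4]
gripper_width: 0.0084
grip_force: 30.8
```

{"api": "step_arm", "payload": {"commands": [[[-0.009,-0.0004,0],0.0543],[[-0.0179,-0.0015,0],0.1086],[[-0.0267,-0.0034,0],0.1629],[[-0.0354,-0.0061,0],0.2171],[[-0.0437,-0.0095,0],0.2714]]}}

```text
time_s: 5.2
tool_pos: [0.7073, 0.0133, 0.0696]
tcp_rot: [-3.139, 0.001, 1.586]
wrist_force: [-8.5, -1.1, 5.9]
gripper_width: 0.008
grip_force: 30.6
```

```bash
python3 - <<'E'
from h import *
o=observe();d=o['tool_pos'][:2]-[.6025,.0095];print(np.linalg.norm(d),np.degrees(np.arctan2(d[1],d[0])),np.degrees(o['tcp_rot']),o['tool_pos'],o['wrist_force'])
E
```

```text
0.1048583262146599 2.100780260452331 [-1.79855507e+02  6.55839735e-02  9.08530224e+01] [0.70728785 0.01334382 0.06960124] [-8.50028479 -1.13543704  5.94832663]
```

{"api": "step_arm", "payload": {"commands": [[[-0.009,-0.0004,0],0.0543],[[-0.0179,-0.0015,0],0.1086],[[-0.0267,-0.0034,0],0.1629],[[-0.0354,-0.0061,0],0.2171],[[-0.0437,-0.0095,0],0.2714]]}}

```text
time_s: 5.7
tool_pos: [0.6995, -0.0296, 0.0696]
tcp_rot: [-3.141, -0.0, 1.16]
wrist_force: [-5.2, -1.0, 3.1]
gripper_width: 0.0081
grip_force: 30.2
```

{"api": "step_arm", "payload": {"commands": [[[0,0,0],0],[[0,0,0],0],[[0,0,0],0],[[0,0,0],0]]}}

```text
time_s: 6.1
tool_pos: [0.6994, -0.0297, 0.0696]
tcp_rot: [-3.141, 0.0, 1.163]
wrist_force: [-5.4, -0.9, 3.6]
gripper_width: 0.0082
grip_force: 30.3
```

```bash
python3 - <<'E'
from h import *
o=observe();d=o['tool_pos'][:2]-[.6025,.0095];print(np.linalg.norm(d),np.degrees(np.arctan2(d[1],d[0])),np.degrees(o['tcp_rot']))
s=snap('wrist','w3.png');t=snap('scene','s3.png');q=snap('side','d3.png')
p=[.6025+.1055*np.cos(np.radians(-173)),.0095+.1055*np.sin(np.radians(-173)),.068]
u=proj(s,p);print(u);
out=[]
for z in (s,q):
    x,y=proj(z,p).astype(int);x0=min(max(x-60,0),520);y0=min(max(y-45,0),390);print(x0,y0);out.append(cv2.resize(z['pixels'][y0:y0+90,x0:x0+120],(400,300),interpolation=2))
cv2.imwrite('pics/c3.png',np.hstack(out)[:,:,::-1])
E
```

```text
0.10450704712282445 -22.032493484256705 [-1.79971900e+02  2.78980804e-02  6.66430785e+01]
[  9.9940707  380.45958694]
0 335
268 196
```

View pics/c3.png

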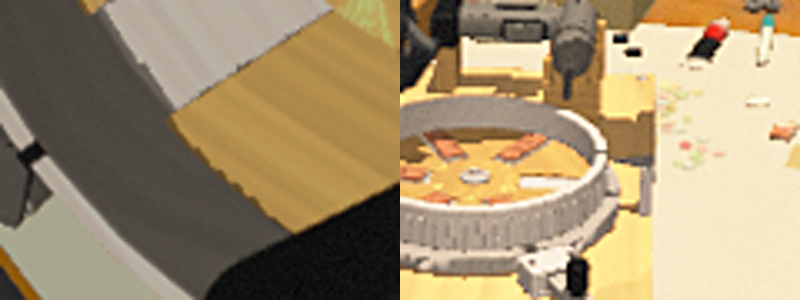

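The mark is at (10,381), right where it should be for the pointer. Next I release the rim and go to the bolt.

{"api": "step_arm", "payload": {"commands": [[[0,0,0],0],[[0,0,0],0],[[0,0,-0.04],0],[[0,0,-0.08],0],[[0,0,-0.08],0]], "jaw": 0.05}}

```text
time_s: 6.75
tool_pos: [0.7046, -0.0291, 0.1549]
tcp_rot: [3.13, -0.006, 1.163]
wrist_force: [0.0, 1.4, 0.9]
gripper_width: 0.0448
grip_force: 0.0
```

```bash
python3 - <<'E'
from h import *
a=np.radians(127);p=[.6025+.187*np.cos(a),.0095+.187*np.sin(a)]
print(p);rel([*p,.12],127)
E
```

```text
[np.float64(0.48996059067056696), np.float64(0.15884484037884375)]
pos [ 0.7046 -0.0291  0.1549] yaw 66.61 t 6.75 -> [ 0.0871 -0.272   0.0323] twist -0.671
```

{"api": "step_arm", "payload": {"commands": [[[0.015,-0.047,0],-0.09],[[0.03,-0.094,0],-0.18],[[0.045,-0.141,0],-0.27],[[0.06,-0.188,0],-0.36],[[0.074,-0.232,0.01],-0.45]]}}

```text
time_s: 7.25
tool_pos: [0.5159, 0.1322, 0.139]
tcp_rot: [3.137, -0.0, 1.876]
wrist_force: [0.5, 0.3, -0.3]
gripper_width: 0.0449
grip_force: 0.0
```

```bash
python3 - <<'E'
from h import *
rel([.490,.159,.12],127)
E
```

```text
pos [0.5159 0.1322 0.139 ] yaw 107.49 t 7.25 -> [ 0.0334 -0.0168  0.0189] twist -0.217
```

{"api": "step_arm", "payload": {"commands": [[[0.017,-0.009,0.01],-0.09],[[0.033,-0.017,0.019],-0.18],[[0.033,-0.017,0.019],-0.217],[[0.033,-0.017,0.019],-0.217]]}}

```text
time_s: 7.65
tool_pos: [0.4904, 0.1573, 0.1186]
tcp_rot: [3.14, -0.0, 2.212]
wrist_force: [0.6, 1.0, 0.7]
gripper_width: 0.0446
grip_force: 0.0
```

```bash
python3 - <<'E'
from h import *
rel([.490,.159,.058],127)
s=snap('wrist','w4.png')
print([proj(s,[.6025+r*np.cos(np.radians(127)),.0095+r*np.sin(np.radians(127)),z]).round(0) for r,z in ((.187,.061),(.145,.039))])
E
```

```text
pos [0.4904 0.1573 0.1186] yaw 126.74 t 7.65 -> [0.0016 0.0006 0.0606] twist -0.003
[array([326., 273.]), array([325., 322.])]
```

View pics/w4.png

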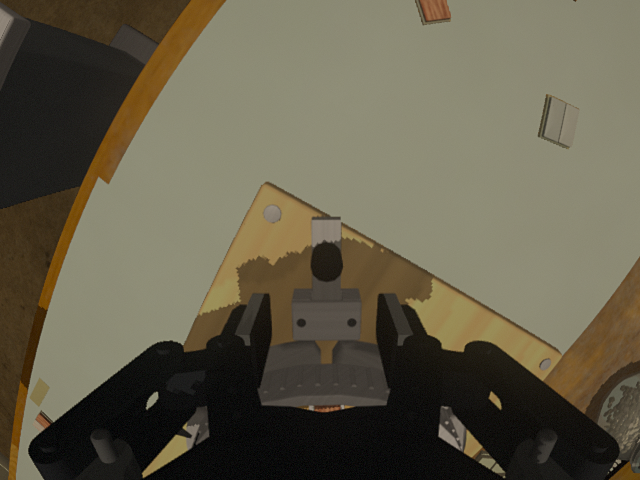

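The knob's top is at about (327,270) and the guide at (326,322), both within 2 mm of the prediction. I descend, pinch and push inward.

{"api": "step_arm", "payload": {"commands": [[[0.003,0.0,0.03],0],[[0.003,0.0,0.06],0],[[0.003,0.0,0.06],0]]}}

```text
time_s: 8.0
tool_pos: [0.487, 0.1578, 0.056]
tcp_rot: [-3.137, -0.001, 2.208]
wrist_force: [0.3, 0.1, -0.0]
gripper_width: 0.0449
grip_force: 0.0
```

{"api": "step_arm", "payload": {"commands": [[[0,0,0],0],[[0,0,0],0],[[0,0,0],0],[[0,0,0],0]], "jaw": -1, "squeeze": 40}}

```text
time_s: 8.4
tool_pos: [0.4903, 0.1601, 0.0599]
tcp_rot: [3.137, 0.001, 2.21]
wrist_force: [3.0, 1.6, 5.1]
gripper_width: 0.0153
grip_force: 39.6
```

{"api": "step_arm", "payload": {"commands": [[[-0.006,0,0],0],[[-0.012,0,0],0],[[-0.018,0,0],0],[[-0.018,0,0],0]]}}

```text
time_s: 8.8
tool_pos: [0.4998, 0.1474, 0.0598]
tcp_rot: [3.137, -0.002, 2.212]
wrist_force: [-1.3, 5.9, 8.6]
gripper_width: 0.016
grip_force: 40.0
```

{"api": "step_arm", "payload": {"commands": [[[-0.004,0,0],0],[[-0.008,0,0],0],[[-0.008,0,0],0],[[-0.008,0,0],0]]}}

```text
time_s: 9.2
tool_pos: [0.5002, 0.147, 0.0598]
tcp_rot: [3.137, -0.01, 2.217]
wrist_force: [-14.3, 18.6, 13.4]
gripper_width: 0.016
grip_force: 40.5
```

{"api": "step_arm", "payload": {"commands": [[[0,0,0],0],[[0,0,0],0],[[0,0,0],0],[[0,0,-0.05],0],[[0,0,-0.1],0]], "jaw": 0.3}}

```text
time_s: 9.7
tool_pos: [0.5028, 0.1369, 0.1582]
tcp_rot: [-3.137, -0.002, 2.21]
wrist_force: [1.8, -0.5, 0.7]
gripper_width: 0.0556
grip_force: 0.0
```

```bash
python3 - <<'E'
from h import *
s=snap('wrist','w5.png');cv2.imwrite('pics/c5.png',s['pixels'][200:440,180:480,::-1])
print([proj(s,[.6025+r*np.cos(np.radians(127)),.0095+r*np.sin(np.radians(127)),z]).round(0) for r,z in ((.189,.061),(.173,.061),(.145,.039))])
rel([.595,-.235,.22],187)
E
```

```text
[array([330., 211.]), array([330., 236.]), array([330., 266.])]
pos [0.5073 0.1392 0.1664] yaw 126.63 t 9.75 -> [-0.3528 -0.1525 -0.0535] twist -0.671
```

View pics/c5.png

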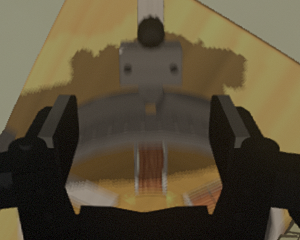

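The knob top at (331,232) is at 173 mm, so the bolt is home. Now to the duster.

{"api": "step_arm", "payload": {"commands": [[[-0.043,-0.019,-0.012],-0.085],[[-0.086,-0.037,-0.024],-0.17],[[-0.129,-0.056,-0.036],-0.255],[[-0.172,-0.074,-0.048],-0.34],[[-0.215,-0.093,-0.053],-0.425]], "jaw": 1}}

```text
time_s: 10.25
tool_pos: [0.5582, -0.0929, 0.2124]
tcp_rot: [-3.141, 0.001, 2.882]
wrist_force: [1.8, -0.2, 0.3]
gripper_width: 0.0857
grip_force: 0.0
```

```bash
python3 - <<'E'
from h import *
rel([.595,-.235,.22],187)
E
```

```text
pos [ 0.5582 -0.0929  0.2124] yaw 165.14 t 10.25 -> [-0.072  -0.1279 -0.0074] twist -0.243
```

{"api": "step_arm", "payload": {"commands": [[[-0.022,-0.04,-0.003],-0.08],[[-0.045,-0.08,-0.007],-0.16],[[-0.067,-0.12,-0.007],-0.24],[[-0.072,-0.128,-0.007],-0.243],[[-0.072,-0.128,-0.007],-0.243]]}}

```text
time_s: 10.75
tool_pos: [0.5932, -0.2354, 0.2173]
tcp_rot: [-3.141, -0.001, -3.029]
wrist_force: [0.3, 0.7, -0.2]
gripper_width: 0.0854
grip_force: 0.0
```

```bash
python3 - <<'E'
from h import *
o=observe();print(o['tool_pos'],np.degrees(o['tcp_rot']),o['joints'].round(2))
s=snap('wrist','w6.png')
# map image samples along station-y through the handle at several station x, report dark runs
ya=np.radians(6.9);ex=np.array([np.cos(ya),np.sin(ya),0]);ey=np.array([-np.sin(ya),np.cos(ya),0])
B=np.array([.612,-.235,0])
g=cv2.cvtColor(s['pixels'],cv2.COLOR_RGB2GRAY)
for dx in (-.02,-.01,0,.01,.02,.03):
    print(dx,' '.join('%d'%g[tuple(np.clip(np.round(proj(s,B+dx*ex+t*ey+[0,0,.091])[::-1]).astype(int),[0,0],[479,639]))] for t in np.arange(-.044,.045,.002)))
print(proj(s,B+[0,0,.091]))
E
```

```text
[ 0.59319724 -0.23541979  0.21725357] [-1.79992401e+02 -8.26308055e-02 -1.73572830e+02] [ 0.9   0.73 -0.93  1.56  0.62  1.17  1.53]
-0.02 154 122 86 90 87 89 88 88 87 62 55 56 56 58 57 56 57 56 55 56 57 56 53 52 53 41 30 31 30 32 35 29 54 86 89 87 91 88 90 89 88 90 89 120 149
-0.01 150 130 90 90 93 91 92 90 92 60 51 49 55 56 55 59 56 56 55 58 55 54 54 54 52 39 28 29 26 30 30 34 47 75 92 91 91 92 92 92 91 92 91 136 145
0 151 140 76 87 86 85 85 87 83 65 47 31 27 28 30 28 26 26 26 28 47 55 55 54 54 40 25 30 27 29 32 35 56 123 148 148 149 148 147 147 147 147 148 147 148
0.01 152 73 82 88 87 87 86 87 87 60 43 30 31 28 28 26 29 26 26 26 51 58 55 53 52 41 30 28 31 34 30 34 53 119 139 139 138 139 141 140 140 141 142 142 143
0.02 154 156 80 84 84 85 84 85 84 67 47 27 28 29 29 29 28 28 31 30 49 58 55 53 53 41 30 28 31 34 38 63 127 146 146 145 146 146 147 146 146 147 146 148 146
0.03 153 156 79 84 85 86 86 86 85 62 42 28 30 30 28 30 33 29 32 29 46 55 54 54 56 58 139 146 144 143 144 144 144 144 145 146 146 147 147 145 147 145 146 146 147
[320.82895386 265.92676058]
```

```bash
python3 - <<'E'
from h import *
rel([.6173,-.2369,.078],186.9)
E
```

```text
pos [ 0.5934 -0.2325  0.2177] yaw -173.37 t 10.8 -> [-0.0234 -0.0072  0.1397] twist -0.003
```

{"api": "step_arm", "payload": {"commands": [[[-0.023,-0.005,0.035],0],[[-0.023,-0.005,0.075],0],[[-0.023,-0.005,0.11],0],[[-0.023,-0.005,0.14],0],[[-0.023,-0.005,0.14],0]]}}

```text
time_s: 11.3
tool_pos: [0.6142, -0.2315, 0.0744]
tcp_rot: [3.138, -0.007, -3.02]
wrist_force: [-0.5, -0.4, -0.7]
gripper_width: 0.0851
grip_force: 0.0
```

{"api": "step_arm", "payload": {"commands": [[[0,0,0],0],[[0,0,0],0],[[0,0,0],0],[[0,0,0],0],[[0,0,0],0]], "jaw": -1, "squeeze": 50}}

```text
time_s: 11.8
tool_pos: [0.6202, -0.2432, 0.0833]
tcp_rot: [-3.128, 0.006, -3.029]
wrist_force: [-0.6, -16.1, 14.4]
gripper_width: 0.0367
grip_force: 54.9
```

{"api": "step_arm", "payload": {"commands": [[[0,0,0],0],[[0,0,0],0],[[0,0,0],0],[[0,0,0],0],[[0,0,0],0]]}}

```text
time_s: 12.3
tool_pos: [0.6202, -0.2432, 0.0833]
tcp_rot: [-3.128, 0.006, -3.029]
wrist_force: [0.0, -16.0, 12.9]
gripper_width: 0.0371
grip_force: 54.9
```

{"api": "step_arm", "payload": {"commands": [[[0,0,0],0],[[0,0,0],0],[[0,0,0],0],[[0,0,0],0],[[0,0,0],0]]}}

```text
time_s: 12.8
tool_pos: [0.6202, -0.2432, 0.0833]
tcp_rot: [-3.128, 0.006, -3.029]
wrist_force: [-0.6, -15.6, 13.1]
gripper_width: 0.0367
grip_force: 54.9
```

{"api": "step_arm", "payload": {"commands": [[[0,0,0],0],[[0,0,0],0],[[0,0,0],0],[[0,0,0],0]], "jaw": 1}}

```text
time_s: 13.2
tool_pos: [0.6173, -0.2334, 0.0783]
tcp_rot: [3.141, -0.0, -3.022]
wrist_force: [0.7, 0.3, 0.3]
gripper_width: 0.0853
grip_force: 0.0
```

{"api": "step_arm", "payload": {"commands": [[[0,0,-0.04],0],[[0,0,-0.08],0],[[0,0,-0.12],0],[[0,0,-0.12],0]]}}

```text
time_s: 13.6
tool_pos: [0.6208, -0.2336, 0.2043]
tcp_rot: [-3.139, 0.009, -3.022]
wrist_force: [1.1, -0.2, 0.2]
gripper_width: 0.0853
grip_force: 0.0
```

```bash
python3 - <<'E'
from h import *
# strip estimate from w1 (copper mask), side view
s=load('w1.png');hsv=cv2.cvtColor(s['pixels'],cv2.COLOR_RGB2HSV)
m=((hsv[:,:,0]<14)&(hsv[:,:,1]>90)&(hsv[:,:,2]>70)).astype(np.uint8);m[:, 150:]=0;m[:150]=0;m[215:]=0
m=cv2.morphologyEx(m,cv2.MORPH_CLOSE,np.ones((3,3)))
for c in cv2.findContours(m,0,2)[0]:
    if cv2.contourArea(c)>60:
        P=np.array([onz(s,p[0],.007)[:2] for p in c],np.float32)*1000;print(cv2.minAreaRect(P))
rel([.445,.33,.22],97)
E
```

```text
((434.99676513671875, 343.583251953125), (19.230241775512695, 53.71955490112305), 50.733612060546875)
pos [ 0.6208 -0.2336  0.2043] yaw -173.18 t 13.6 -> [ 0.1074  0.5805 -0.0181] twist 0.998
```

{"api": "step_arm", "payload": {"commands": [[[0.0095,0.0485,0],0],[[0.019,0.097,0],0],[[0.0285,0.1455,0],0],[[0.038,0.194,0],0],[[0.0475,0.2425,0],0]], "jaw": 0.05}}

```text
time_s: 14.1
tool_pos: [0.5402, 0.0028, 0.1977]
tcp_rot: [3.141, -0.001, -3.023]
wrist_force: [0.4, 1.1, -0.4]
gripper_width: 0.0445
grip_force: 0.0
```

{"api": "step_arm", "payload": {"commands": [[[0.0095,0.0485,0],0.09],[[0.019,0.097,0],0.18],[[0.0285,0.1455,0],0.27],[[0.038,0.194,0],0.36],[[0.0475,0.2425,0],0.45]]}}

```text
time_s: 14.6
tool_pos: [0.4643, 0.2377, 0.1978]
tcp_rot: [-3.141, -0.0, 2.548]
wrist_force: [1.1, 0.3, -0.7]
gripper_width: 0.0448
grip_force: 0.0
```

```bash
python3 - <<'E'
from h import *
rel([.435,.344,.17],140.7)
E
```

```text
pos [0.4643 0.2377 0.1978] yaw 145.98 t 14.6 -> [0.0837 0.0717 0.0278] twist 0.059
```

{"api": "step_arm", "payload": {"commands": [[[0.03,0.025,0.01],0.059],[[0.06,0.05,0.02],0.059],[[0.084,0.072,0.028],0.059],[[0.084,0.072,0.028],0.059],[[0.084,0.072,0.028],0.059]]}}

```text
time_s: 15.1
tool_pos: [0.4348, 0.3429, 0.1695]
tcp_rot: [-3.14, -0.001, 2.463]
wrist_force: [1.2, -1.1, -0.9]
gripper_width: 0.0448
grip_force: 0.0
```

```bash
cat > strip.py <<'E'
from h import *
import sys
s=snap('wrist',sys.argv[1]);hsv=cv2.cvtColor(s['pixels'],cv2.COLOR_RGB2HSV)
m=((hsv[:,:,0]<14)&(hsv[:,:,1]>90)&(hsv[:,:,2]>70)).astype(np.uint8)
m=cv2.morphologyEx(m,cv2.MORPH_CLOSE,np.ones((5,5)))
zt=float(sys.argv[2])
for c in cv2.findContours(m,0,2)[0]:
    if cv2.contourArea(c)>300:
        P=np.array([onz(s,p[0],zt)[:2] for p in c],np.float32)*1000;r=cv2.minAreaRect(P)
        print(np.round(r[0],1),np.round(r[1],1),round(r[2],1),'px',c.mean(axis=(0,1)).round(0))
E
python3 strip.py w7.png .007; python3 - <<'E'
from h import *
rel([.435,.3436,.016],140.7)
E
```

```text
[435.4 345. ] [19.4 51.9] 51.8 px [329. 228.]
pos [0.4356 0.3418 0.1697] yaw 140.99 t 15.15 -> [0.0016 0.0012 0.1537] twist 0.003
```

{"api": "step_arm", "payload": {"commands": [[[0.001,0.001,0.04],-0.01],[[0.001,0.001,0.08],-0.01],[[0.001,0.001,0.115],-0.01],[[0.001,0.001,0.145],-0.01],[[0.001,0.001,0.154],-0.01]]}}

```text
time_s: 15.65
tool_pos: [0.4351, 0.3408, 0.0135]
tcp_rot: [-3.136, -0.0, 2.474]
wrist_force: [0.0, -1.0, -0.8]
gripper_width: 0.0447
grip_force: 0.0
```

{"api": "step_arm", "payload": {"commands": [[[0,0,0],0],[[0,0,0],0]]}}

```text
time_s: 15.85
tool_pos: [0.4366, 0.3442, 0.0176]
tcp_rot: [3.14, 0.0, 2.475]
wrist_force: [0.7, -0.9, 0.6]
gripper_width: 0.0451
grip_force: 0.0
```

{"api": "step_arm", "payload": {"commands": [[[0,0,0],0],[[0,0,0],0],[[0,0,0],0],[[0,0,0],0]], "jaw": -1, "squeeze": 25}}

```text
time_s: 16.25
tool_pos: [0.4366, 0.3445, 0.0178]
tcp_rot: [3.14, 0.001, 2.476]
wrist_force: [-0.3, -1.0, 6.5]
gripper_width: 0.02
grip_force: 25.1
```

{"api": "step_arm", "payload": {"commands": [[[0,0,-0.03],0],[[0,0,-0.07],0],[[0,0,-0.11],0],[[0,0,-0.11],0]]}}

```text
time_s: 16.65
tool_pos: [0.4381, 0.3468, 0.1319]
tcp_rot: [3.132, 0.002, 2.476]
wrist_force: [0.7, 0.5, -0.3]
gripper_width: 0.0198
grip_force: 24.6
```

```bash
python3 - <<'E'
from h import *
o=observe();print(o['gripper_width'],o['grip_force']);rel([.534,.001,.13],186.9)
E
```

```text
0.01983581630370142 24.627160727977753
pos [0.4381 0.3468 0.1319] yaw 141.88 t 16.65 -> [-0.2889 -0.2128  0.0005] twist -0.5
```

{"api": "step_arm", "payload": {"commands": [[[-0.03,-0.022,0],-0.05],[[-0.06,-0.044,0],-0.1],[[-0.09,-0.066,0],-0.15],[[-0.12,-0.088,0],-0.2],[[-0.15,-0.11,0],-0.25]]}}

```text
time_s: 17.15
tool_pos: [0.4859, 0.1631, 0.1262]
tcp_rot: [-3.141, 0.0, 2.872]
wrist_force: [1.1, -0.8, -0.6]
gripper_width: 0.0197
grip_force: 24.6
```

```bash
python3 - <<'E'
from h import *
rel([.534,.001,.13],186.9)
E
```

```text
pos [0.4859 0.1631 0.1262] yaw 164.57 t 17.15 -> [-0.0895 -0.1435 -0.0037] twist -0.248
```

{"api": "step_arm", "payload": {"commands": [[[-0.022,-0.036,-0.001],-0.07],[[-0.045,-0.072,-0.002],-0.14],[[-0.067,-0.108,-0.003],-0.21],[[-0.089,-0.143,-0.003],-0.248],[[-0.089,-0.143,-0.003],-0.248]]}}

```text
time_s: 17.65
tool_pos: [0.5342, -0.0046, 0.1283]
tcp_rot: [-3.138, -0.001, -3.034]
wrist_force: [-1.1, 0.0, -0.1]
gripper_width: 0.0199
grip_force: 24.7
```

{"api": "step_arm", "payload": {"commands": [[[0,0,0],0],[[0,0,0],0]]}}

```text
time_s: 17.85
tool_pos: [0.5326, 0.0044, 0.1294]
tcp_rot: [3.141, 0.0, -3.023]
wrist_force: [-0.1, 1.1, -0.7]
gripper_width: 0.0197
grip_force: 24.7
```

```bash
python3 - <<'E'
from h import *
rel([.534,.0012,.054],186.9)
s=snap('wrist','w8.png');cv2.imwrite('pics/w8v.png',s['pixels'][:,:,::-1])
u=np.array([np.cos(np.radians(186.9)),np.sin(np.radians(186.9))]);n=np.array([-u[1],u[0]]);c=np.array([.6025,.0095])
for nm,r,t,z in [('bedout',.1,0,.036),('bedin',.038,0,.036),('mark',.1055,0,.068),('ptr',.114,0,.062),('bedc',.069,0,.036),('c1',.09,.013,.0395),('c2',.09,-.013,.0395)]: print(nm,proj(s,[*(c+r*u+t*n),z]).round(0))
g=cv2.cvtColor(s['pixels'],cv2.COLOR_RGB2HSV)
for r in (.088,.094,.098):
    print(r,[tuple(int(k) for k in s['pixels'][tuple(np.round(proj(s,[*(c+r*u+t*n),.0395])[::-1]).astype(int))]) for t in np.arange(-.02,.0201,.002)])
E
python3 strip.py w9.png .1
```

```text
pos [0.5326 0.0044 0.1294] yaw -173.23 t 17.85 -> [-0.001  -0.0034  0.0754] twist -0.001
bedout [317. 208.]
bedin [318. 301.]
mark [316. 209.]
ptr [317. 192.]
bedc [318. 257.]
c1 [296. 226.]
c2 [339. 226.]
0.088 [(172, 138, 77), (172, 136, 78), (172, 136, 76), (172, 147, 100), (170, 168, 154), (170, 167, 154), (173, 171, 156), (103, 95, 86), (104, 96, 87), (104, 96, 87), (103, 95, 85), (104, 96, 85), (104, 96, 86), (105, 96, 85), (102, 94, 85), (104, 96, 85), (102, 93, 84), (172, 136, 73), (104, 80, 47), (97, 76, 45), (99, 76, 43)]
0.094 [(171, 163, 150), (170, 161, 148), (168, 157, 145), (165, 153, 141), (164, 155, 140), (155, 146, 133), (148, 142, 129), (152, 150, 138), (169, 169, 155), (146, 145, 132), (84, 82, 73), (133, 132, 120), (167, 166, 153), (149, 146, 134), (150, 143, 131), (156, 147, 133), (163, 153, 140), (167, 157, 143), (168, 158, 146), (171, 162, 149), (171, 165, 151)]
0.098 [(171, 167, 153), (170, 166, 152), (170, 165, 151), (170, 165, 151), (171, 165, 150), (170, 163, 149), (169, 162, 149), (170, 162, 148), (171, 162, 148), (130, 121, 110), (53, 48, 42), (103, 94, 84), (171, 162, 149), (171, 162, 149), (169, 163, 148), (170, 163, 150), (170, 164, 150), (170, 164, 151), (170, 164, 151), (170, 165, 151), (169, 164, 151)]
[544.5 -41.3] [36.5 15.3] 66.4 px [226. 309.]
[532.5  49.4] [15.2 32.8] 38.4 px [417. 305.]
[540.3   6.2] [60.2 22.4] 6.8 px [324. 296.]
```

View pics/w8v.png

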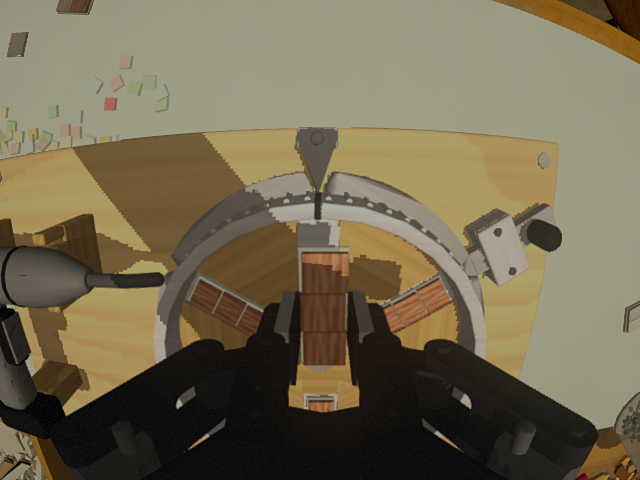

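The picture shows the strip held squarely (about x 300–349, y 247–365), with the mark and pointer in line at (317,200). The bed end is visible at (318,237).

```bash
python3 - <<'E'
from h import *
s=load('w9.png');hsv=cv2.cvtColor(s['pixels'],cv2.COLOR_RGB2HSV)
m=((hsv[:,:,0]<14)&(hsv[:,:,1]>90)&(hsv[:,:,2]>70)).astype(np.uint8);m=cv2.morphologyEx(m,cv2.MORPH_CLOSE,np.ones((5,5)))
c=max(cv2.findContours(m,0,2)[0],key=cv2.contourArea)
P=np.array([onz(s,p[0],.1186)[:2] for p in c],np.float32)*1000;print(cv2.minAreaRect(P))
o=observe();print(o['tool_pos'],np.degrees(o['tcp_rot']))
b=np.array([.6025,.0095])+.069*np.array([np.cos(np.radians(186.9)),np.sin(np.radians(186.9))]);print('bed',b)
st=np.array(cv2.minAreaRect(P)[0])/1000
rel([*(o['tool_pos'][:2]+b-st),.056],186.9,o)
E
```

```text
((531.0064697265625, 5.004763603210449), (53.16240310668945, 19.780559539794922), 6.824495315551758)
[0.53264135 0.00472738 0.12944759] [ 1.79981723e+02  9.99209900e-03 -1.73161713e+02]
bed [0.53399974 0.00121056]
pos [0.5326 0.0047 0.1294] yaw -173.16 t 17.95 -> [-0.0025 -0.0041  0.0734] twist -0.001
```

{"api": "step_arm", "payload": {"commands": [[[-0.0025,-0.004,0.02],0],[[-0.0025,-0.004,0.04],0],[[-0.0025,-0.004,0.055],0],[[-0.0025,-0.004,0.062],0],[[-0.0025,-0.004,0.062],0]]}}

```text
time_s: 18.45
tool_pos: [0.5353, 0.0001, 0.0666]
tcp_rot: [3.141, -0.001, -3.023]
wrist_force: [0.3, -0.2, -0.3]
gripper_width: 0.0199
grip_force: 24.7
```

{"api": "step_arm", "payload": {"commands": [[[0,0,0],0],[[0,0,0],0]]}}

```text
time_s: 18.65
tool_pos: [0.5365, -0.0003, 0.0681]
tcp_rot: [-3.142, 0.001, -3.025]
wrist_force: [-0.9, 0.7, -0.5]
gripper_width: 0.0198
grip_force: 24.7
```

```bash
cat > chk.py <<'E'
from h import *
import sys
s=snap('wrist',sys.argv[1]);o=observe();zt=float(sys.argv[2]) if len(sys.argv)>2 else o['tool_pos'][2]-.0108
hsv=cv2.cvtColor(s['pixels'],cv2.COLOR_RGB2HSV)
m=((hsv[:,:,0]<14)&(hsv[:,:,1]>90)&(hsv[:,:,2]>70)).astype(np.uint8);m=cv2.morphologyEx(m,cv2.MORPH_CLOSE,np.ones((5,5)))
u=np.array([np.cos(np.radians(186.9)),np.sin(np.radians(186.9))]);n=np.array([-u[1],u[0]]);c0=np.array([.6025,.0095])
b=c0+.069*u;x0,y0=proj(s,[*b,zt])
for c in cv2.findContours(m,0,2)[0]:
    if cv2.contourArea(c)>300:
        P=np.array([onz(s,p[0],zt)[:2] for p in c],np.float32)*1000;r=cv2.minAreaRect(P);d=np.array(r[0])/1000-b
        if np.linalg.norm(d)<.04: print('strip along',(d@u*1000).round(1),'across',(d@n*1000).round(1),np.round(r[1],1),round(r[2],1))
# mark line and bed edges in the bed frame
for r,z in ((.1055,.068),(.09,.0395),(.096,.0395)):
    print(r,[int(s['pixels'][tuple(np.clip(np.round(proj(s,[*(c0+r*u+t*n),z])[::-1]).astype(int),0,[479,639]))].sum()//3) for t in np.arange(-.02,.0201,.002)])
print(o['tool_pos'],np.degrees(o['tcp_rot'])[2],o['wrist_force'],o['time_s'])
E
python3 chk.py w10.png
```

```text
strip along -0.8 across 1.4 [53.2 19.8] 6.8
0.1055 [170, 169, 169, 168, 168, 168, 168, 167, 167, 79, 48, 171, 167, 167, 168, 166, 169, 168, 168, 168, 167]
0.09 [126, 130, 132, 133, 109, 164, 166, 143, 142, 141, 142, 142, 141, 143, 141, 141, 137, 108, 97, 98, 94]
0.096 [166, 166, 167, 165, 165, 164, 164, 165, 166, 49, 51, 167, 164, 165, 166, 166, 167, 167, 167, 167, 166]
[ 5.36477100e-01 -4.28984733e-04  6.80228069e-02] -173.30294357968003 [-0.66754387  1.15653663 -0.21540572] 18.7
```

{"api": "step_arm", "payload": {"commands": [[[0.0005,0.0017,0.004],0],[[0.0005,0.0017,0.008],0],[[0.0005,0.0017,0.0115],0],[[0.0005,0.0017,0.0125],0],[[0.0005,0.0017,0.0125],0]]}}

```text
time_s: 19.2
tool_pos: [0.5351, 0.0011, 0.0545]
tcp_rot: [3.142, -0.0, -3.025]
wrist_force: [0.8, -0.0, -0.1]
gripper_width: 0.0199
grip_force: 24.7
```

{"api": "step_arm", "payload": {"commands": [[[0,0,0],0],[[0,0,0],0]]}}

```text
time_s: 19.4
tool_pos: [0.5353, 0.0011, 0.0549]
tcp_rot: [-3.142, 0.0, -3.025]
wrist_force: [0.2, -0.6, -0.4]
gripper_width: 0.0201
grip_force: 24.7
```

```bash
python3 chk.py w11.png
```

```text
strip along -1.5 across -0.0 [50.8 19.5] 6.6
0.1055 [168, 168, 168, 169, 167, 167, 166, 166, 167, 60, 45, 167, 166, 167, 167, 166, 167, 167, 166, 167, 167]
0.09 [159, 154, 152, 140, 135, 118, 126, 117, 137, 79, 86, 129, 116, 107, 89, 132, 116, 140, 148, 165, 164]
0.096 [167, 166, 167, 167, 166, 166, 166, 165, 166, 43, 44, 170, 165, 166, 165, 167, 166, 166, 166, 166, 166]
[0.53533004 0.00107853 0.05488615] -173.30241012209063 [ 0.25662305  0.02387624 -0.20305993] 19.45
```

{"api": "step_arm", "payload": {"commands": [[[0,0,0],0],[[0,0,0],0],[[0,0,0],0]], "jaw": -0.2}}

```text
time_s: 19.75
tool_pos: [0.5353, 0.0011, 0.0548]
tcp_rot: [-3.142, 0.0, -3.025]
wrist_force: [0.7, -0.5, 0.7]
gripper_width: 0.0342
grip_force: 0.0
```

{"api": "step_arm", "payload": {"commands": [[[0,0,-0.02],0],[[0,0,-0.05],0],[[0,0,-0.09],0],[[0,0,-0.12],0],[[0,0,-0.12],0]]}}

```text
time_s: 20.25
tool_pos: [0.5377, 0.0018, 0.1787]
tcp_rot: [-3.141, 0.007, -3.025]
wrist_force: [0.2, -0.8, 0.2]
gripper_width: 0.0341
grip_force: 0.0
```

```bash
python3 chk.py w12.png .043
```

```text
strip along 0.9 across 0.1 [52.7 18.9] 6.2
0.1055 [164, 164, 163, 162, 160, 162, 161, 159, 161, 124, 48, 142, 160, 160, 161, 162, 162, 162, 162, 162, 162]
0.09 [121, 122, 126, 125, 150, 144, 120, 101, 124, 105, 116, 121, 106, 113, 86, 155, 160, 122, 121, 119, 118]
0.096 [154, 154, 147, 142, 141, 132, 113, 107, 113, 93, 62, 100, 109, 113, 114, 133, 142, 146, 134, 141, 146]
[0.536444   0.00118399 0.17650471] -173.31809642090758 [-0.33757392 -0.68074358 -0.92711483] 20.3
```

```bash
python3 -c "
from rig import *
print(job_done())"
```

```text
the job is handed in; nothing more can be done
None
```

I handed the job in at about 20 s of the 72 s: the mark faces the pointer, the bolt is home, the trigger was held fully in for about a second and let go, and the strip lies flat and within 1 mm of centre in the bed by my own measurements, though the hand-in returned no verdict.

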